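# Press a label holder home behind the shelf lip of a coppersmith's stock cupboard

## Robot

A 7-joint arm with a two-finger parallel gripper is mounted at the origin on the work surface. World frame = base frame: x ahead of the robot, y to its left, z up, the work surface at z = 0. Lengths are in m, angles in rad, forces in N, time in s.
With the tool pointing down it reaches from about 0.375 to 0.925 m from the base axis. Payload 3.1 kg.
Tool frame: the origin (TCP) lies at the very end of the fingers, on their centre line; the grasp point (between the pads) lies 19 mm behind it; z points along the fingers, y is the direction in which the jaws open and shut (so a half turn about z gives the same grasp; the last joint's range is limited). The gripper opens to 85 mm and grips with 20 to 120 N. Pads are 22 mm wide; open, the fingers measure 114 mm over their backs; the gripper's body (76 mm by 85 mm) begins 54 mm behind the grasp point. The pads swing forward as they close: fully open they stand 13 mm farther back than shut.
Start: joints at [-1.37, 0.383, 0.044, 1.598, -0.018, 1.161, -0.05], TCP at [0.191, 0.621, 0.231] pointing down, gripper open.
Joint ranges: [-2.61, 2.61], [-0.41, 2.15], [-1.48, 1.57], [0, 2.5], [-1.57, 4.71], [0.05, 1.97], [-2.85, 2.85]. Speed limits (rad/s): [2.79, 2.79, 3.14, 3.14, 3.14, 3.14, 3.14].

## Interface

Orientations are given as a unit quaternion [w, x, y, z].
In Python, from rig import robot gives the robot as it stands. The module is installed in compiled form; this text tells all that it offers.
- The arm moves only by the tool play_rows, never from a script. Its argument "increments" is a list of rows, each a list of 7 numbers: the shift along the tool's x, y, z in cm, then the turn, a rotation vector about the tool's x, y, z in rad, then the finger opening in cm, from 0 to 8.54. A call has 1 to 12 rows; each row shifts and turns the commanded pose from where the row before left it, along the tool's axes as they then stand; what a row does not reach is not made up. A row lasts 1/12 s, in which the tool goes at most 41.7 mm and 7.16 degrees, less where a joint would pass 70% of its speed; a pose out of reach is approached as far as the arm can. A call with a gripper value outside its range is refused whole. The fingers move at their own pace and stop on an object; "newtons" is the grip in N (left out, the last holds). Time passes only in rows, so rows that do not move let the fingers close. It gives the time, the measured TCP pose, the force and the opening at its end, in the units of the state.
- robot.get_obs(): the state, without advancing time (a new reading comes with each control period).
- robot.capture(name): name is "scene" or "top"; returns the picture (400x640x3 uint8, red, green, blue); there is no depth.
- robot.camera_info(name): a dict with "intrinsics" (3x3 intrinsics, pixels), "R" (3x3) and "t" (3): a world point X has camera coordinates R X + t. Camera axes: x right, y down, z forward; pixel columns grow to the right and rows downward; lengths in m; the calibration is good to about 2 mm. A picture is of the moment at which its call begins. camera_info takes no time and is no camera call.
- robot.close_job(): hands the job in, once; it reports no verdict.
The state is a dict: "time": time; "joints": joint angles; "joint_vel": joint speeds; "joint_torque": joint torques, N m; "tool_pos": TCP position; "tcp_rot": TCP orientation; "wrist_force": force on the tool from outside, world axes, zero at the start; "torque": the same for the moment, N m; "grip_width": opening from 0.0 (shut) to 1.0 (fully open).
Only numpy, scipy, OpenCV 4.12 (cv2) and the standard library are available. Lean on these libraries where they do the work, as an engineer would, in place of code of your own. Each camera call takes 0.05 s, during which the arm holds its last target.

## Task

Swing the green cupboard door wide open by its handle, to about a right angle, and leave it open. Then lift the blue label holder out of its wooden stand and push its black blade down behind the aluminium shelf lip, between the two orange stops and with the card facing out of the doorway, until the spring seat underneath is fully home. Finish while still holding it pressed down there, so that I can do up the clamp screw, and leave the copper cup, the copper cone and the flux tin where they stand.

Things in the scene. Friction and masses are not known exactly. Their poses are not given: they have to be found in the camera images.
- door (a joint): Hinge of the green door (upright axis at the cupboard's front left edge, seen from the robot). 0 = closed, grows as the door swings towards the robot, stop at 1.6 rad. It may start a little ajar. Light friction, stays where it is left.
- door_hinge (a point): Point on the door's hinge axis, half-way up the door, on its front face. Axes turn with the door: y along the door's width (the handle is 210 mm towards -y), -x out of the front face, z up. Opening turns the door clockwise seen from above.
- door_handle (a point): Middle of the door's handle: an upright round steel bar 11 mm thick, 35 mm in front of the door's face, its top 53 mm above this point and about 12 mm below the door's top edge (163 mm above the bench; door 240 wide, 12 thick). Two thin studs join bar and door, about 40 mm above and below this point. Same axes as door_hinge.
- cabinet: Low grey steel cupboard without a roof, fixed: 200 deep (x), 240 wide (y), 165 high, walls 8 mm. Origin at the centre of its underside, -x points out of its doorway towards the robot. Inside, a plywood shelf, top 100 mm up; along its front edge, 17 mm behind the closed door, runs an aluminium channel whose front wall is the shelf lip.
- bay_mouth (a point): Middle of the bay in the channel, level with the channel's top (100 mm above the bench). Axes as the cupboard: -x out of the doorway, y along the channel. The channel is 9 mm wide in x, its top 9 mm flaring to about 24 mm. The bay is 84 mm long in y between two orange stops that stand 10 mm above the channel. The yellow spring seat is 22 mm below this point when free, 30 mm when home.
- seat (a joint): Downward travel of the yellow spring seat at the bottom of the bay: 0 = free, 0.008 m = fully home on its stop. The spring resists with about 6 N at first touch and 11 N at full travel, and pushes the holder up again when it is let go.
- holder_center (a point): Centre of the label holder, 39 mm above its foot: an upright plate 70 wide (y), 78 high (z), 90 g. The upper 42 mm is a blue frame 12 mm thick, to be gripped across its thickness (x); the lower 36 mm a black blade 6 mm thick. The card is on its -x side. It starts upright in the wooden stand.
- holder_foot (a point): Middle of the lower edge of the label holder's blade, same axes as holder_center (z up the holder).
- holder_card (a point): Left end (seen facing the card) of the white card with a copper-coloured stripe, on the front (-x) face of the label holder's blue frame: 57 mm above the foot and 30 mm towards +y from the middle.
- stand: Pale wooden block fixed to the bench, 56 x 110 x 32 mm high, origin at the centre of its underside; a groove 9 x 75 mm and 24 mm deep in its top holds the label holder's blade loosely, both having the same axes.
- cup: Copper cup, 68 mm across and 50 high, standing on the cupboard's shelf behind the channel; origin at the centre of its underside. Leave it alone.
- tin: Green flux tin with a red cap, 72 mm across, 61 high, on the bench; origin at the centre of its underside. Leave it alone.
- cone: Spun copper cone, 96 mm across, 125 high, on the bench; origin at the centre of its underside. Leave it alone.
There are look-alikes about, which are no part of the job. There is more than one size of the part that bears holder_center; the job needs the smallest.

How it is judged:
By the outcome, as a careful person would: the job done as asked, in the order asked, and still so for the second after the job is handed in, while the arm keeps its last pose, push and grip.
It also fails if it takes over 64 s, if anything falls off the work surface, if the arm or the gripper's body presses on something with over 40 N, if the wrist force passes 120 N, or if a joint passes its speed limit or range.

## Working session

There is one attempt and no reset: what is moved stays moved. The work goes in short steps, Python scripts to look and compute and a tool call to move; the robot and the scene stay as the last step left them, time stands still between calls to the robot, and variables do not carry over. Pictures are saved under pics/ and viewed, and the job is handed in when it is done.

Besides the shell and the picture viewer there is one more tool, called after "Call:" as a command line: name --pt "numbers of a row" for each row, then --argument value for the rest. play_rows: Moves the arm, as the interface text tells. Its arguments: {"type":"object","properties":{"increments":{"type":"array","items":{"type":"array","items":{"type":"number"}}},"newtons":{"type":"number"}},"required":["increments"]}

```bash
mkdir -p pics
python3 - <<'E'
from rig import robot
import cv2
print(robot.get_obs())
for n in ("scene","top"):
    im=robot.capture(n); cv2.imwrite(f"pics/{n}0.png",im[:,:,::-1])
    print(n,robot.camera_info(n))
E
```

```text
{'time': 0.0, 'joints': array([-1.36980428,  0.38384196,  0.04380856,  1.5995822 , -0.01794368,
        1.16119113, -0.04987858]), 'joint_vel': array([-0.00392712, -0.00019042,  0.00053771,  0.00051223,  0.00122896,
        0.00040148,  0.00033004]), 'joint_torque': array([-5.96645532e-04, -4.33459604e+01,  1.02430198e+00, -2.49516463e+01,
        1.05449240e-02,  1.12374726e-02,  6.54590281e-06]), 'tool_pos': array([0.19103788, 0.62030376, 0.22987844]), 'tcp_rot': array([-1.50105898e-04,  1.48787801e-01,  9.88868272e-01, -1.30685666e-03]), 'wrist_force': array([ 0.09246707,  0.27609953, -0.45653382]), 'torque': array([-0.00242936,  0.03466016,  0.02594115]), 'grip_width': 1.0023509508993578}
scene {'intrinsics': array([[508.99148081,   0.        , 308.94236218],
       [  0.        , 508.99148081, 198.54568227],
       [  0.        ,   0.        ,   1.        ]]), 'R': array([[-0.71302316,  0.70103117,  0.01238   ],
       [ 0.54548743,  0.56573891, -0.61837121],
       [-0.44050134, -0.43415986, -0.78578864]]), 't': array([ 0.34650102, -0.3034577 ,  1.79864059])}
top {'intrinsics': array([[474.49741088,   0.        , 321.54481467],
       [  0.        , 474.49741088, 210.71469886],
       [  0.        ,   0.        ,   1.        ]]), 'R': array([[-0.03151303, -0.9994999 ,  0.00262109],
       [-0.97661529,  0.0302333 , -0.21285797],
       [ 0.21267228, -0.0092676 , -0.97707964]]), 't': array([0.09441914, 0.58045836, 1.48693341])}
```

View pics/scene0.png

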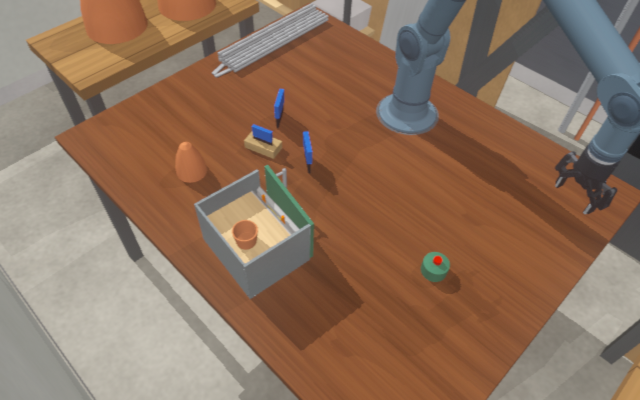

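View pics/top0.png

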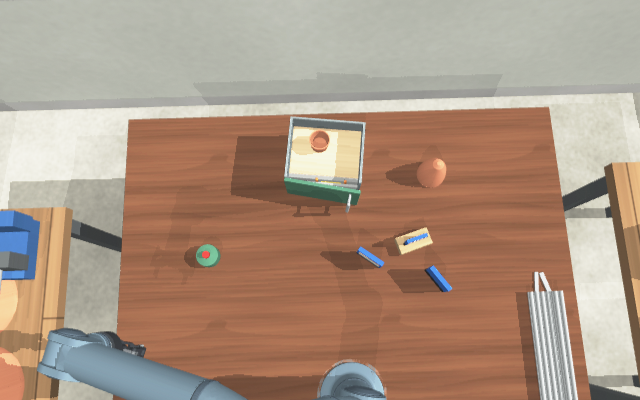

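Run:
```python
import cv2
a=cv2.imread("pics/scene0.png")
cv2.imwrite("pics/s0c1.png",cv2.resize(a[155:300,190:325],None,fx=4.1,fy=4.1,interpolation=cv2.INTER_CUBIC))
cv2.imwrite("pics/s0c2.png",cv2.resize(a[80:190,230:330],None,fx=5,fy=5,interpolation=cv2.INTER_CUBIC))
a=cv2.imread("pics/top0.png")
cv2.imwrite("pics/t0c1.png",cv2.resize(a[110:220,275:375],None,fx=5,fy=5,interpolation=cv2.INTER_CUBIC))
cv2.imwrite("pics/t0c2.png",cv2.resize(a[215:305,345:465],None,fx=6,fy=6,interpolation=cv2.INTER_CUBIC))
```

```text
(no output)
```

View pics/s0c1.png

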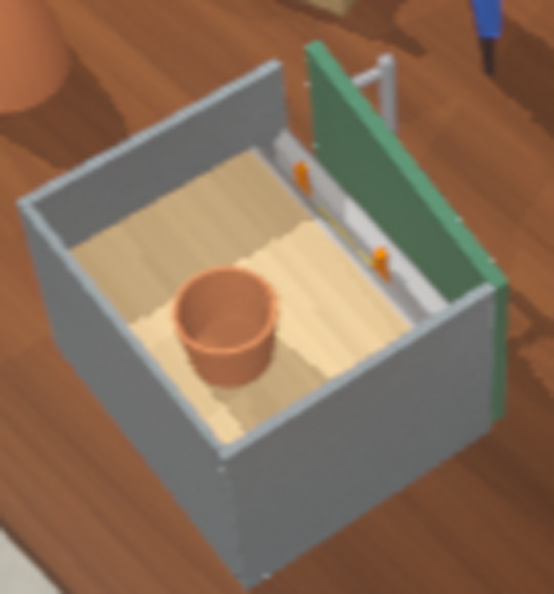

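View pics/s0c2.png

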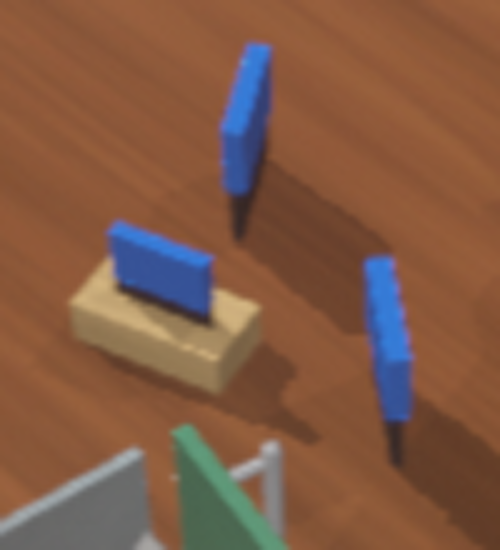

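View pics/t0c1.png

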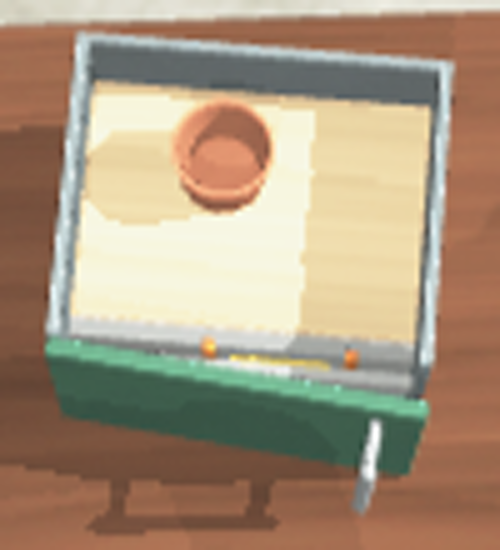

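View pics/t0c2.png

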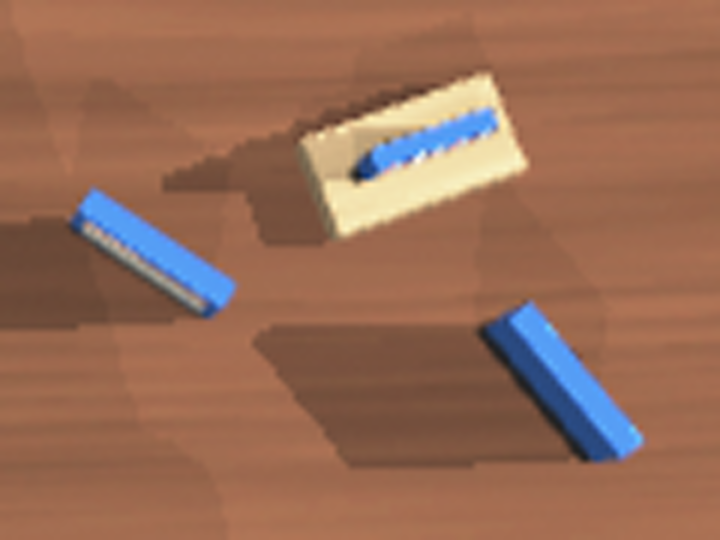

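```bash
cat > h.py <<'E'
import numpy as np
from rig import robot
CI={n:robot.camera_info(n) for n in("scene","top")}
def proj(n,X):
    c=CI[n]; p=np.atleast_2d(X)@c["R"].T+c["t"]; q=p@c["intrinsics"].T
    return q[:,:2]/q[:,2:]
def ray(n,uv):
    c=CI[n]; d=c["R"].T@np.linalg.solve(c["intrinsics"],[uv[0],uv[1],1.]); return -c["R"].T@c["t"],d/np.linalg.norm(d)
def plane(n,uv,z):
    o,d=ray(n,uv); return o+d*(z-o[2])/d[2]
def tri(a,b):
    """a: scene px, b: top px"""
    o1,d1=ray("scene",a);o2,d2=ray("top",b)
    s=np.linalg.lstsq(np.c_[d1,-d2],o2-o1,rcond=None)[0]
    p,q=o1+s[0]*d1,o2+s[1]*d2
    return (p+q)/2,np.linalg.norm(p-q)
E
python3 - <<'E'
from h import *
np.set_printoptions(precision=4,suppress=True)
S=lambda p:(190+p[0]/4.1-.4,155+p[1]/4.1-.4)
S2=lambda p:(230+p[0]/5-.4,80+p[1]/5-.4)
T=lambda p:(275+p[0]/5-.4,110+p[1]/5-.4)
T2=lambda p:(345+p[0]/6-.4,215+p[1]/6-.4)
for n in CI: print(n,-CI[n]["R"].T@CI[n]["t"])
for nm,a,b in [("backL",S((225,455)),T((80,35))),("backR",S((20,203)),T((452,62))),
 ("hingecorner door top outer L",S((507,285)),T((47,345))),
 ("handle top",S((388,60)),T((376,424))),("door free corner front top",S((314,45)),T((428,405))),
 ("stopL",S((381,255)),T((209,345))),("stopR",S((302,170)),T((351,356))),
 ("standcorner A(-y)",S2((105,255)),T2((492,73))),("stand B",S2((72,303)),T2((525,163))),("stand C",S2((262,308)),T2((300,143))),("stand D",S2((222,362)),T2((338,240)))]:
    print(nm,*tri(a,b))
E
```

```text
scene [1.2049 0.7097 1.2214]
top [0.2536 0.0906 1.5762]
backL [0.868  0.1661 0.1691] 0.0009065881088139507
backR [ 0.8423 -0.0681  0.1673] 0.0034003058340567544
hingecorner door top outer L [0.6643 0.1914 0.1661] 0.00389278724583988
handle top [ 0.5998 -0.0007  0.1732] 0.02402323328068374
door free corner front top [ 0.6183 -0.0413  0.1662] 0.005239117367001706
stopL [0.678  0.0905 0.1108] 0.001617656574961345
stopR [ 0.6679 -0.      0.11  ] 0.0022474099797833414
standcorner A(-y) [ 0.5108 -0.2514  0.0829] 0.015563336533765631
stand B [ 0.4868 -0.3032 -0.0211] 0.015781878941447156
stand C [ 0.4749 -0.1447  0.0882] 0.018070250031741626
stand D [ 0.4469 -0.1952 -0.0259] 0.016121480776195695
```

```bash
cat > model.py <<'E'
from h import *
def Rz(a): c,s=np.cos(a),np.sin(a); return np.array([[c,-s,0],[s,c,0],[0,0,1.]])
def box(x0,x1,y0,y1,z0,z1):
    P=np.array([[x,y,z] for x in(x0,x1) for y in(y0,y1) for z in(z0,z1)])
    E=[(i,j) for i in range(8) for j in range(i) if bin(i^j).count("1")==1]
    return P,E
def cabT(p,X): return np.atleast_2d(X)@Rz(p[2]).T+[p[0],p[1],0]
HX=-0.112
def doorT(p,th,X): # door local (hinge origin z=bench) to world ; 
    return cabT(p,np.atleast_2d(X)@Rz(-th).T+[HX,0.12,0])
E
python3 - <<'E'
from model import *
from scipy.optimize import least_squares
np.set_printoptions(precision=4,suppress=True)
S=lambda p:(190+p[0]/4.1-.4,155+p[1]/4.1-.4)
S2=lambda p:(230+p[0]/5-.4,80+p[1]/5-.4)
T=lambda p:(275+p[0]/5-.4,110+p[1]/5-.4)
T2=lambda p:(345+p[0]/6-.4,215+p[1]/6-.4)
o=[("scene",S((225,455)),(.1,.12,.165)),("top",T((80,35)),(.1,.12,.165)),("scene",S((20,203)),(.1,-.12,.165)),("top",T((452,62)),(.1,-.12,.165)),("scene",S((278,63)),(-.1,-.12,.165)),("scene",S((493,287)),(-.1,.12,.165))]
def f(p): return np.concatenate([proj(n,cabT(p,X))[0]-uv for n,uv,X in o])
r=least_squares(f,[.76,.06,-.11]); p=r.x; print(p); print(r.fun.reshape(-1,2))
d=[("scene",S((314,43)),(0,-.24,.163)),("top",T((428,405)),(0,-.24,.163)),("top",T((46,342)),(0.0,0,.163)),("scene",S((507,287)),(0,0,.163)),("scene",S((388,60)),(-.035,-.21,.151)),("top",T((376,424)),(-.035,-.21,.151)),("top",T((360,508)),(-.035,-.21,.045))]
def g(q): return np.concatenate([proj(n,doorT(p,q[0],X))[0]-uv for n,uv,X in d])
r2=least_squares(g,[.09]); print(r2.x,"\n",r2.fun.reshape(-1,2))
s=[("top",T2((492,72)),(.028,-.055,.032)),("top",T2((527,163)),(-.028,-.055,.032)),("top",T2((300,142)),(.028,.055,.032)),("top",T2((338,238)),(-.028,.055,.032)),
("scene",S2((262,308)),(-.028,.055,.032)) ,("scene",S2((222,362)),(.028,.055,.032)),("scene",S2((72,303)),(.028,-.055,.032)),("scene",S2((105,257)),(-.028,-.055,.032))]
def k(q): return np.concatenate([proj(n,cabT(q,X))[0]-uv for n,uv,X in s])
for a0 in (.4,):
  r3=least_squares(k,[.47,-.2,a0]); print(r3.x,"\n",r3.fun.reshape(-1,2))
np.save("fit.npy",np.r_[p,r2.x,r3.x])
q=r3.x
import cv2
def draw(im,n,P,E,col):
    uv=proj(n,P)
    for i,j in E: cv2.line(im,tuple(int(round((v+.5)*16*F[0])) for v in (uv[i]-F[1])),tuple(int(round((v+.5)*16*F[0])) for v in (uv[j]-F[1])),col,1,cv2.LINE_AA,4)
for n,x0,y0,w,h,sc in[("scene",190,80,140,215,2.7),("top",275,110,170,170,3.5)]:
    a=cv2.imread(f"pics/{n}0.png")[y0:y0+h,x0:x0+w]; a=cv2.resize(a,None,fx=sc,fy=sc,interpolation=cv2.INTER_CUBIC); F=(sc,np.array([x0,y0]))
    P,E=box(-.1,.1,-.12,.12,0,.165); draw(a,n,cabT(p,P),E,(255,255,0))
    P,E=box(0,.012,-.24,0,.007,.163); draw(a,n,doorT(p,r2.x[0],P),E,(0,255,255))
    draw(a,n,doorT(p,r2.x[0],[[-.035,-.21,.045],[-.035,-.21,.151]]),[(0,1)],(0,0,255))
    P,E=box(-.028,.028,-.055,.055,0,.032); draw(a,n,cabT(q,P),E,(255,0,255))
    P,E=box(-.006,.006,-.035,.035,.044,.086); draw(a,n,cabT(q,P),E,(0,255,0))
    for yy in(-.042,.042):
      P,E=box(-.006-.08,.006-.08,yy,yy,.10,.110); draw(a,n,cabT(p,P),E,(0,255,0))
    cv2.imwrite(f"pics/{n}0_fit.png",a)
E
```

```text
[ 0.7558  0.0594 -0.1133]
[[ 0.0579  1.3551]
 [-0.4309  0.3993]
 [-0.9532 -0.454 ]
 [ 0.491   0.8588]
 [-0.5062 -1.179 ]
 [ 0.6632  0.533 ]]
[0.0516] 
 [[-1.928   0.258 ]
 [ 0.6018  0.6678]
 [-0.1612  3.2084]
 [ 0.9391 -1.3597]
 [-3.4176  0.3028]
 [-0.2853  7.4732]
 [ 0.9836 -1.9166]]
[ 0.4804 -0.2231  0.3414] 
 [[-1.274   0.036 ]
 [-0.1614  0.4968]
 [ 0.1726  0.3437]
 [ 0.6068  0.1453]
 [-0.7587 -0.2376]
 [-0.9438  0.1635]
 [-0.6995  0.9297]
 [ 1.2991 -0.6754]]
```

View pics/scene0_fit.png

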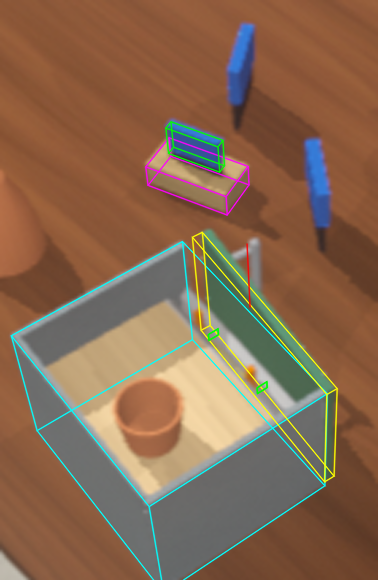

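View pics/top0_fit.png

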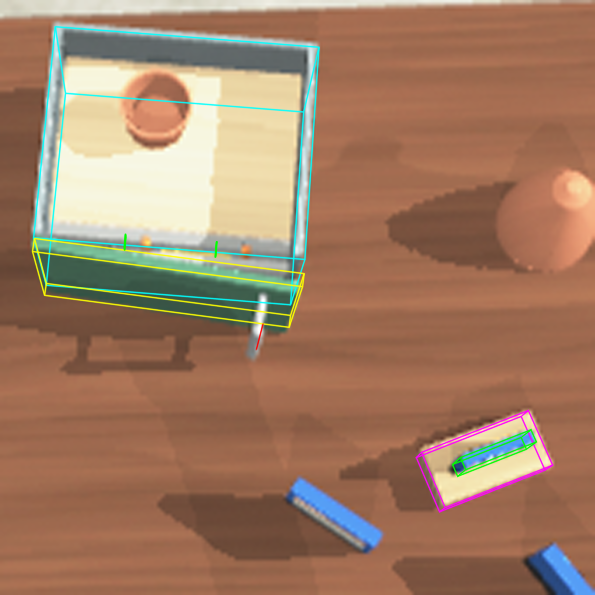

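Run:
```python
import cv2
a=cv2.imread("pics/top0.png")
cv2.imwrite("pics/t0c3.png",cv2.resize(a[185:220,335:370],None,fx=16,fy=16,interpolation=cv2.INTER_CUBIC))
a=cv2.imread("pics/scene0.png")
cv2.imwrite("pics/s0c3.png",cv2.resize(a[160:200,255:300],None,fx=13,fy=13,interpolation=cv2.INTER_CUBIC))
```

```text
(no output)
```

View pics/t0c3.png

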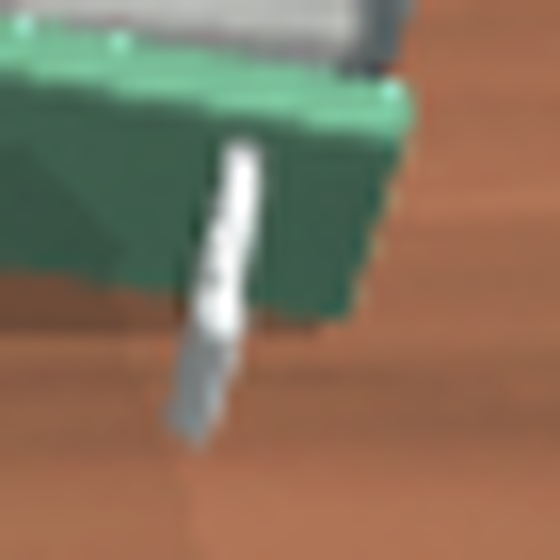

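View pics/s0c3.png

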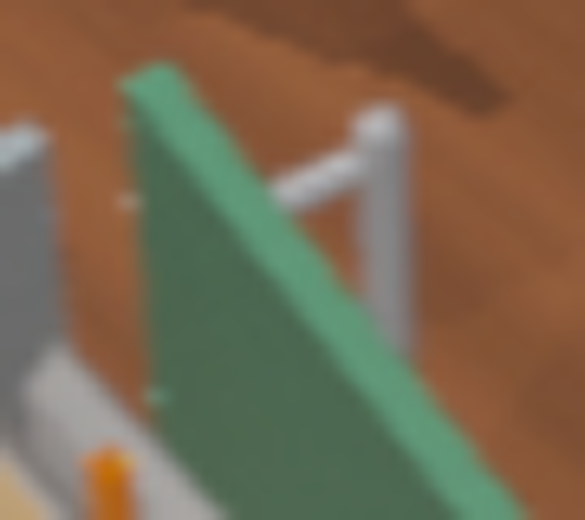

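Run:
```python
from model import *
np.set_printoptions(precision=4,suppress=True)
S=lambda p:(190+p[0]/4.1-.4,155+p[1]/4.1-.4)
T=lambda p:(275+p[0]/5-.4,110+p[1]/5-.4)
S3=lambda p:(255+p[0]/13-.5,160+p[1]/13-.5)
T3=lambda p:(335+p[0]/16-.5,185+p[1]/16-.5)
print("handle",plane("scene",S3((382,115)),.151),plane("top",T3((190,435)),.045),plane("top",T3((225,318)),.151),tri(S3((382,115)),T3((225,318))))
print("free corner front", plane("scene",S3((172,65)),.163),plane("top",T3((410,125)),.163))
print("free corner back", plane("scene",S3((125,85)),.163),plane("top",T3((405,85)),.163))
print("hinge",plane("scene",S((507,287)),.163),plane("top",T((48,355)),.163))
p=np.load("fit.npy")[:3]
cab=lambda X:Rz(p[2]).T@(np.array(X)-[p[0],p[1],0])
for X in ([0.678,0.0905,.11],[0.668,0,.11]): print(cab(X))
```

```text
handle [ 0.5799 -0.0074  0.151 ] [ 0.5811 -0.0058  0.045 ] [ 0.5813 -0.0068  0.151 ] (array([ 0.5808, -0.0066,  0.1525]), np.float64(0.00032987506053951945))
free corner front [ 0.6096 -0.0411  0.163 ] [ 0.6154 -0.0432  0.163 ]
free corner back [ 0.6207 -0.0438  0.163 ] [ 0.6234 -0.0426  0.163 ]
hinge [0.6628 0.1926 0.163 ] [0.66   0.1895 0.163 ]
[-0.0808  0.0221  0.11  ]
[-0.0805 -0.069   0.11  ]
```

Call:
play_rows --pt "0 0 0 0 0 -0.09 8.5" --pt "-2.0 -2.1 0.1 0 0 0 8.5" --pt "-2.55 -2.65 0.15 0 0 0 8.5" --pt "-2.55 -2.65 0.15 0 0 0 8.5" --pt "-2.55 -2.65 0.15 0 0 0 8.5" --pt "-2.55 -2.65 0.15 0 0 0 8.5" --pt "-2.55 -2.65 0.15 0 0 0 8.5" --pt "-2.55 -2.65 0.15 0 0 0 8.5" --pt "-2.55 -2.65 0.15 0 0 0 8.5" --pt "-2.55 -2.65 0.15 0 0 0 8.5" --pt "-2.55 -2.65 0.15 0 0 0 8.5" --pt "-2.55 -2.65 0.15 0 0 0 8.5" --newtons 60

```text
time: 1.1
tool_pos: [0.4014, 0.2824, 0.2149]
tcp_rot: [-0.0, 0.104, 0.995, -0.0]
wrist_force: [0.4, 0.2, -0.2]
grip_width: 0.996
```

```bash
cat >> h.py <<'E'
from scipy.spatial.transform import Rotation as Ro
def pose():
    o=robot.get_obs(); q=o["tcp_rot"]; return o["tool_pos"],Ro.from_quat([q[1],q[2],q[3],q[0]]),o
def toolto(target,pos=None,R=None):
    p,r,o=pose(); return r.inv().apply(np.array(target)-p)*100
E
python3 - <<'E'
from h import *
np.set_printoptions(precision=4,suppress=True)
p,r,o=pose(); print(p,r.as_matrix(),o["joints"],toolto([.581,-.0065,.2]))
E
```

```text
[0.4014 0.2824 0.2149] [[-0.9783  0.2072 -0.0006]
 [ 0.2072  0.9783 -0.0003]
 [ 0.0005 -0.0004 -1.    ]] [-0.9356  0.0945  0.2522  1.9994 -0.0273  1.0515  0.6912] [-23.5597 -24.5452   1.4837]
```

Call:
play_rows --pt "-2.5 -2.6 0.15 0 0 0 8.5" --pt "-2.5 -2.6 0.15 0 0 0 8.5" --pt "-2.5 -2.6 0.15 0 0 0 8.5" --pt "-2.5 -2.6 0.15 0 0 0 8.5" --pt "-2.5 -2.6 0.15 0 0 0 8.5" --pt "-2.5 -2.6 0.15 0 0 0 8.5" --pt "-2.5 -2.6 0.15 0 0 0 8.5" --pt "-2.5 -2.6 0.15 0 0 0 8.5" --pt "-2.0 -2.1 0.15 0 0 0 8.5" --pt "-1.5 -1.6 0.15 0 0 0 8.5" --pt "0 0 0 0 0 0 8.5"

```text
time: 2.02
tool_pos: [0.5815, -0.011, 0.2]
tcp_rot: [0.001, 0.109, 0.994, -0.002]
wrist_force: [-0.2, -1.1, 0.8]
grip_width: 0.991
```

Run:
```python
from h import *
np.set_printoptions(precision=4,suppress=True)
p,r,o=pose(); print(p,r.as_matrix(),o["joints"],toolto([.581,-.0065,.2]))
```

```text
[ 0.5815 -0.011   0.2   ] [[-0.9764  0.2158  0.001 ]
 [ 0.2158  0.9764 -0.0046]
 [-0.0019 -0.0042 -1.    ]] [-0.4792  0.3069  0.5052  1.8185 -0.1634  1.0573  1.4399] [ 0.1457  0.4305 -0.0041]
```

Call:
play_rows --pt "0 0 0 0 0 0 8.5" --pt "0 0 0 0 0 0 8.5"

```text
time: 2.18
tool_pos: [0.5795, -0.0029, 0.1997]
tcp_rot: [-0.001, 0.104, 0.995, 0.0]
wrist_force: [0.4, -0.6, 0.0]
grip_width: 0.996
```

Run:
```python
from h import *
np.set_printoptions(precision=4,suppress=True)
p,r,o=pose(); print(p,toolto([.581,-.0065,.2]))
import cv2
for n in("scene","top"): cv2.imwrite(f"pics/{n}1.png",robot.capture(n)[:,:,::-1])
a=cv2.imread("pics/scene1.png")[110:260,190:340];b=cv2.imread("pics/top1.png")[110:260,275:425]
cv2.imwrite("pics/c1.png",cv2.resize(np.hstack([a,b]),None,fx=2.6,fy=2.6,interpolation=cv2.INTER_CUBIC))
```

```text
[ 0.5795 -0.0029  0.1997] [-0.2224 -0.3227 -0.0348]
```

View pics/c1.png

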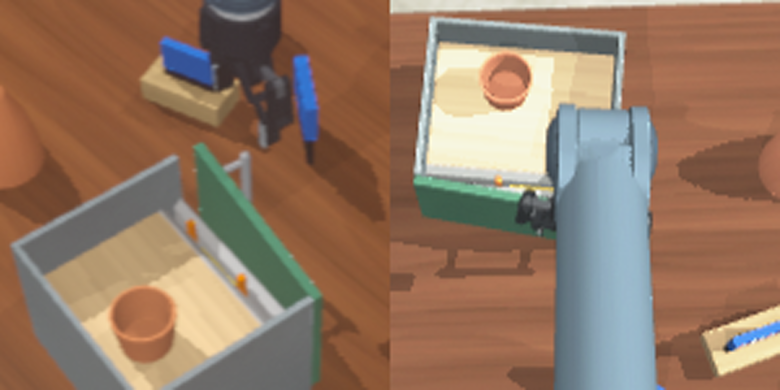

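Call:
play_rows --pt "0 0 1.0 0 0 0 8.5" --pt "-0.1 -0.15 2.0 0 0 0 8.5" --pt "-0.1 -0.15 2.5 0 0 0 8.5" --pt "0 0 2.2 0 0 0 8.5" --pt "0 0 1.5 0 0 0 8.5" --pt "0 0 0 0 0 0 8.5" --pt "0 0 0 0 0 0 8.5"

```text
time: 2.87
tool_pos: [0.5802, -0.0063, 0.107]
tcp_rot: [-0.001, 0.103, 0.995, -0.0]
wrist_force: [-0.1, 0.9, 0.7]
grip_width: 0.99
```

Run:
```python
from h import *
np.set_printoptions(precision=4,suppress=True)
p,r,o=pose(); print(p,toolto([.581,-.0065,.108]),r.as_matrix())
import cv2
for n in("scene",): cv2.imwrite(f"pics/{n}2.png",robot.capture(n)[:,:,::-1])
a=cv2.imread("pics/scene2.png")[130:230,240:340]
cv2.imwrite("pics/c2.png",cv2.resize(a,None,fx=5,fy=5,interpolation=cv2.INTER_CUBIC))
```

```text
[ 0.5802 -0.0063  0.107 ] [-0.0825  0.0006 -0.1005] [[-0.9786  0.2057 -0.003 ]
 [ 0.2057  0.9786 -0.0001]
 [ 0.0029 -0.0007 -1.    ]]
```

View pics/c2.png

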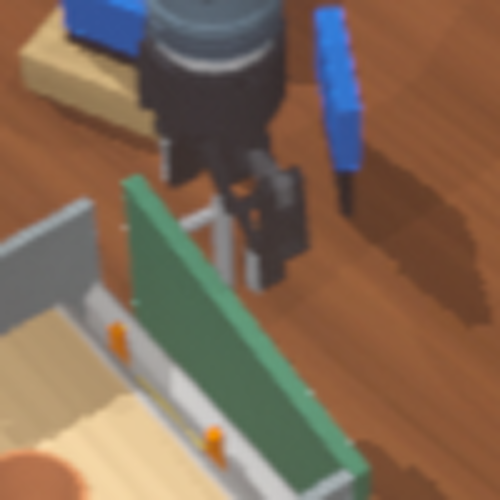

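Call:
play_rows --pt "0 0 0 0 0 0 0.5" --pt "0 0 0 0 0 0 0.5" --pt "0 0 0 0 0 0 0.5" --pt "0 0 0 0 0 0 0.5" --pt "0 0 0 0 0 0 0.5" --pt "0 0 0 0 0 0 0.5" --pt "0 0 0 0 0 0 0.5" --pt "0 0 0 0 0 0 0.5" --newtons 60

```text
time: 3.58
tool_pos: [0.5821, -0.007, 0.1087]
tcp_rot: [0.0, 0.104, 0.995, 0.0]
wrist_force: [-0.7, 0.5, 2.3]
grip_width: 0.108
```

Call:
play_rows --pt "1.05 0.2 0 0 0 0.05 0.5" --pt "1.05 0.2 0 0 0 0.05 0.5" --pt "1.57 0.32 0 0 0 0.075 0.5" --pt "1.57 0.32 0 0 0 0.075 0.5" --pt "1.57 0.32 0 0 0 0.075 0.5" --pt "1.57 0.32 0 0 0 0.075 0.5"

```text
time: 4.08
tool_pos: [0.5105, 0.039, 0.1087]
tcp_rot: [0.001, 0.302, 0.953, 0.0]
wrist_force: [2.1, 1.2, 0.8]
grip_width: 0.111
```

Run:
```python
from h import *
np.set_printoptions(precision=4,suppress=True)
p,r,o=pose(); h=np.array([.661,.191]); d=p[:2]-h; print(p,np.linalg.norm(d),o["wrist_force"],"door yaw",np.arctan2(d[1],d[0])+1.7359, "tool y ang-pi/2",np.arctan2(*r.as_matrix()[[1,0],1])-np.pi/2,o["joints"])
```

```text
[0.5105 0.039  0.1087] 0.21394064563488793 [2.1038 1.2082 0.8174] door yaw -0.6154114949661169 tool y ang-pi/2 -0.6132444684978688 [-0.6419  0.3081  0.5533  2.0528 -0.217   0.8342  0.9943]
```

Call:
play_rows --pt "2.08 0.45 0 0 0 0.1 0.5" --pt "2.08 0.45 0 0 0 0.1 0.5" --pt "2.08 0.45 0 0 0 0.1 0.5" --pt "2.08 0.45 0 0 0 0.1 0.5" --pt "2.08 0.45 0 0 0 0.1 0.5" --pt "2.08 0.45 0 0 0 0.1 0.5" --pt "2.08 0.45 0 0 0 0.1 0.5" --pt "2.08 0.45 0 0 0 0.1 0.5" --pt "1.57 0.32 0 0 0 0.075 0.5" --pt "1.57 0.32 0 0 0 0.075 0.5" --pt "1.05 0.2 0 0 0 0.05 0.5" --pt "0 0 0 0 0 0 0.5"

```text
time: 5.08
tool_pos: [0.4509, 0.2368, 0.1087]
tcp_rot: [0.0, 0.72, 0.694, 0.001]
wrist_force: [0.6, -0.4, 2.6]
grip_width: 0.112
```

Run:
```python
from h import *
np.set_printoptions(precision=4,suppress=True)
p,r,o=pose(); h=np.array([.661,.191]); d=p[:2]-h; print(p,np.linalg.norm(d),o["wrist_force"],"door yaw",np.arctan2(d[1],d[0])+1.7359, "tool y ang-pi/2",np.arctan2(*r.as_matrix()[[1,0],1])-np.pi/2,o["joints"])
import cv2
for n in("scene","top"): cv2.imwrite(f"pics/{n}3.png",robot.capture(n)[:,:,::-1])
a=cv2.imread("pics/scene3.png")[80:280,180:380];b=cv2.imread("pics/top3.png")[110:310,250:450]
cv2.imwrite("pics/c3.png",cv2.resize(np.hstack([a,b]),None,fx=2,fy=2,interpolation=cv2.INTER_CUBIC))
```

```text
[0.4509 0.2368 0.1087] 0.21500694212523108 [ 0.632  -0.3659  2.5946] door yaw 4.662998328502365 tool y ang-pi/2 -1.6061791167277164 [-1.1232  0.3167  0.6386  2.0621 -0.2527  0.8357 -0.3732]
```

View pics/c3.png

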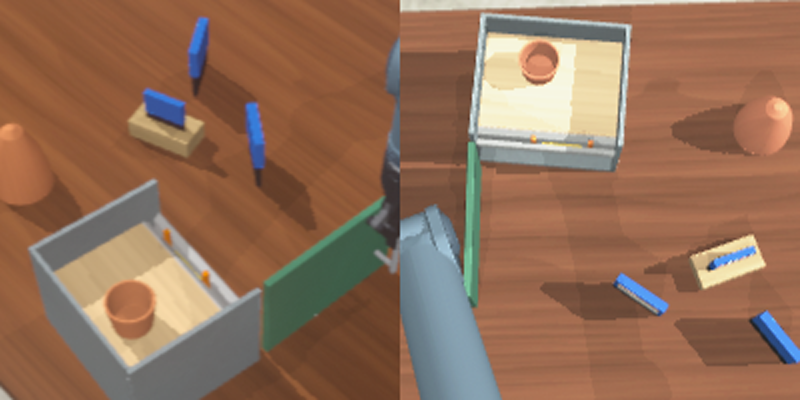

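Call:
play_rows --pt "1.05 0.2 0 0 0 0.05 0.5" --pt "0 0 0 0 0 0 0.5" --pt "0 0 0 0 0 0 5" --pt "0 0 0 0 0 0 5" --pt "0 0 0 0 0 0 5" --pt "0 0 0 0 0 0 5" --pt "0 0 -1.0 0 0 0 5" --pt "0 0 -2.0 0 0 0 5" --pt "0 0 -3.0 0 0 0 5" --pt "0 0 -3.0 0 0 0 5" --pt "0 0 -2.0 0 0 0 5" --pt "0 0 -1.0 0 0 0 5"

```text
time: 6.18
tool_pos: [0.4544, 0.2448, 0.2321]
tcp_rot: [-0.0, 0.738, 0.675, 0.003]
wrist_force: [0.5, 0.1, 0.1]
grip_width: 0.586
```

Run:
```python
from h import *
np.set_printoptions(precision=4,suppress=True)
p,r,o=pose();print(p,r.as_matrix(),o["wrist_force"])
import cv2
for n in("scene","top"): cv2.imwrite(f"pics/{n}4.png",robot.capture(n)[:,:,::-1])
a=cv2.imread("pics/scene4.png")[80:280,180:380];b=cv2.imread("pics/top4.png")[110:310,250:450]
cv2.imwrite("pics/c4.png",cv2.resize(np.hstack([a,b]),None,fx=2,fy=2,interpolation=cv2.INTER_CUBIC))
a=cv2.imread("pics/scene4.png")[190:240,250:310];b=cv2.imread("pics/top4.png")[165:200,290:360]
cv2.imwrite("pics/c4s.png",cv2.resize(a,None,fx=12,fy=12,interpolation=cv2.INTER_CUBIC))
cv2.imwrite("pics/c4t.png",cv2.resize(b,None,fx=11,fy=11,interpolation=cv2.INTER_CUBIC))
```

```text
[0.4544 0.2448 0.2321] [[ 0.0884  0.9961  0.0043]
 [ 0.9961 -0.0884  0.0042]
 [ 0.0046  0.0039 -1.    ]] [0.5439 0.0523 0.13  ]
```

View pics/c4.png

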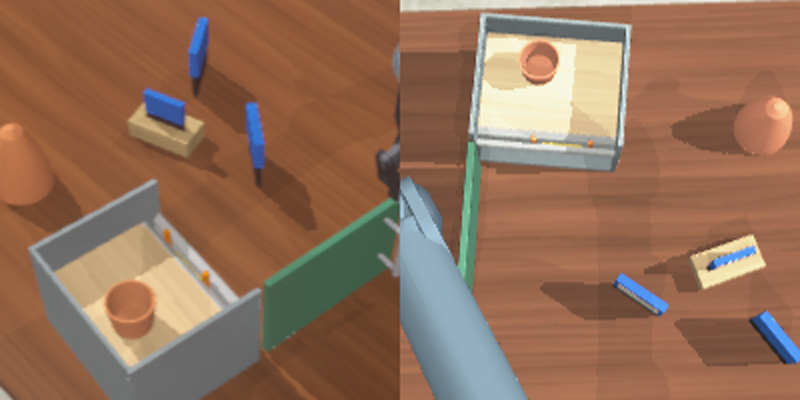

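View pics/c4s.png

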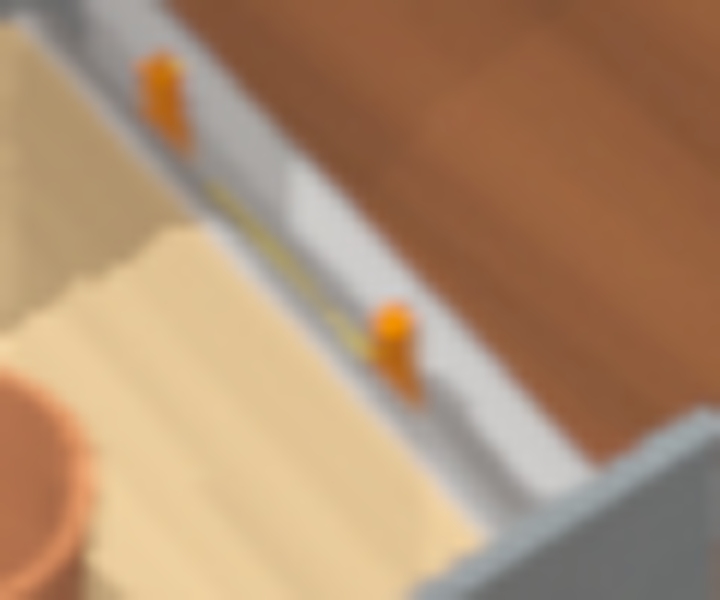

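View pics/c4t.png

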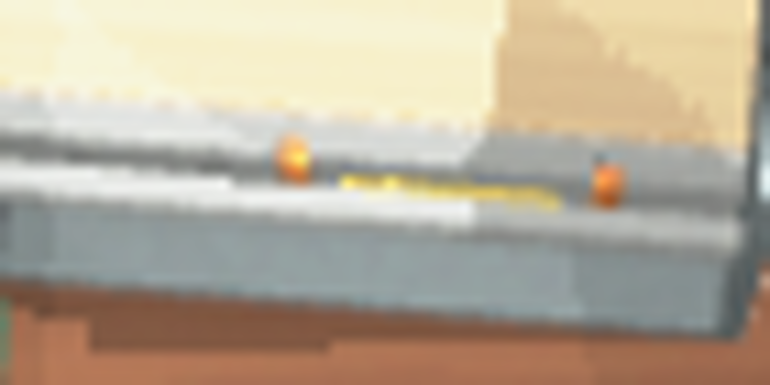

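Run:
```python
from model import *
np.set_printoptions(precision=4,suppress=True)
S=lambda x,y:(250+x/12-.5,190+y/12-.5)
T=lambda x,y:(290+x/11-.5,165+y/11-.5)
fit=np.load("fit.npy");p=fit[:3]
cab=lambda X:Rz(p[2]).T@(np.array(X)-[p[0],p[1],0])
for nm,a,b in[("R",S(163,66),T(607,176)),("L",S(394,320),T(293,150))]:
    X,e=tri(a,b); print(nm,X,e,cab(X),"planes .11:",cab(plane("scene",a,.11)),cab(plane("top",b,.11)))
for nm,uv in[("back edge1",S(100,95)),("back edge2",S(480,530)),("frontedge1",S(250,120)),("frontedge2",S(590,465))]: print(nm,cab(plane("scene",uv,.1)))
for nm,uv in[("back edge1",T(100,97)),("back edge2",T(650,143)),("frontedge1",T(100,200)),("frontedge2",T(650,242)),("darktop1",T(100,140)),("darktop2",T(450,170)),("darkbot1",T(100,160)),("frontwallrightend",T(730,335))]: print(nm,cab(plane("top",uv,.1)))
# yellow seat ends at z=.078
for n,uv in [("scene",S(205,183)),("scene",S(375,360)),("top",T(335,183)),("top",T(562,203))]: print("seat",n,cab(plane(n,uv,.078)))
# cup
```

```text
R [0.6678 0.0002 0.1148] 0.0013523100651932328 [-0.0807 -0.0687  0.1148] planes .11: [-0.0831 -0.0715  0.11  ] [-0.0789 -0.0694  0.11  ]
L [0.6786 0.0911 0.1147] 0.0009804153139079863 [-0.0803  0.0227  0.1147] planes .11: [-0.0825  0.0203  0.11  ] [-0.0786  0.0225  0.11  ]
back edge1 [-0.0706 -0.0802  0.1   ]
back edge2 [-0.0677  0.0723  0.1   ]
frontedge1 [-0.0941 -0.0528  0.1   ]
frontedge2 [-0.0976  0.0732  0.1   ]
back edge1 [-0.0642  0.0809  0.1   ]
back edge2 [-0.0649 -0.0816  0.1   ]
frontedge1 [-0.0955  0.078   0.1   ]
frontedge2 [-0.0949 -0.0837  0.1   ]
darktop1 [-0.0773  0.0796  0.1   ]
darktop2 [-0.078  -0.0236  0.1   ]
darkbot1 [-0.0834  0.0791  0.1   ]
frontwallrightend [-0.121  -0.1089  0.1   ]
seat scene [-0.0839 -0.0586  0.078 ]
seat scene [-0.0854  0.0074  0.078 ]
seat top [-0.0785  0.0103  0.078 ]
seat top [-0.079  -0.0576  0.078 ]
```

Call:
play_rows --pt "0 0 0 0 0 -0.108 5" --pt "0 0 0 0 0 -0.108 5" --pt "0 0 0 0 0 -0.108 5" --pt "0 0 0 0 0 -0.108 5" --pt "-2.0 -0.6 0.1 0 0 0 5" --pt "-3.5 -1.0 0.2 0 0 0 5" --pt "-3.5 -1.0 0.2 0 0 0 5" --pt "-3.5 -1.0 0.2 0 0 0 5" --pt "-3.5 -1.0 0.2 0 0 0 5" --pt "-3.5 -1.0 0.2 0 0 0 5" --pt "-3.5 -1.0 0.2 0 0 0 5" --pt "-3.5 -1.0 0.2 0 0 0 5"

```text
time: 7.28
tool_pos: [0.4685, -0.0325, 0.2116]
tcp_rot: [-0.001, 0.575, 0.818, -0.001]
wrist_force: [0.6, 0.7, 0.1]
grip_width: 0.588
```

Call:
play_rows --pt "-3.5 -1.0 0.2 0 0 0 5" --pt "-3.5 -1.0 0.2 0 0 0 5" --pt "-3.5 -1.0 0.2 0 0 0 5" --pt "-3.5 -1.0 0.2 0 0 0 5" --pt "-2.5 -0.8 0.2 0 0 0 5" --pt "-1.5 -0.5 0.2 0 0 0 5" --pt "0 0 0 0 0 0 5" --pt "0 0 0 0 0 0 5" --pt "0 0 0 0 0 0 5"

```text
time: 8.03
tool_pos: [0.4804, -0.2166, 0.2]
tcp_rot: [-0.001, 0.575, 0.818, -0.0]
wrist_force: [0.0, -0.7, -0.6]
grip_width: 0.586
```

Run:
```python
from h import *
np.set_printoptions(precision=4,suppress=True)
p,r,o=pose();print(p,r.as_matrix(),"to",toolto([.4804,-.2231,.12]), "yaw y",np.arctan2(*r.as_matrix()[[1,0],1]),o["joints"])
import cv2
for n in("scene","top"): cv2.imwrite(f"pics/{n}5.png",robot.capture(n)[:,:,::-1])
a=cv2.imread("pics/scene5.png")[60:200,210:350];b=cv2.imread("pics/top5.png")[190:330,330:470]
cv2.imwrite("pics/c5.png",cv2.resize(np.hstack([a,b]),None,fx=2.8,fy=2.8,interpolation=cv2.INTER_CUBIC))
```

```text
[ 0.4804 -0.2166  0.2   ] [[-0.3382  0.9411 -0.0026]
 [ 0.9411  0.3382  0.0013]
 [ 0.0021 -0.002  -1.    ]] to [-0.6306 -0.2047  8.0018] yaw y 0.3450282788980179 [-0.511   0.2775  0.9904  1.9569 -0.2675  1.0485  0.943 ]
```

View pics/c5.png

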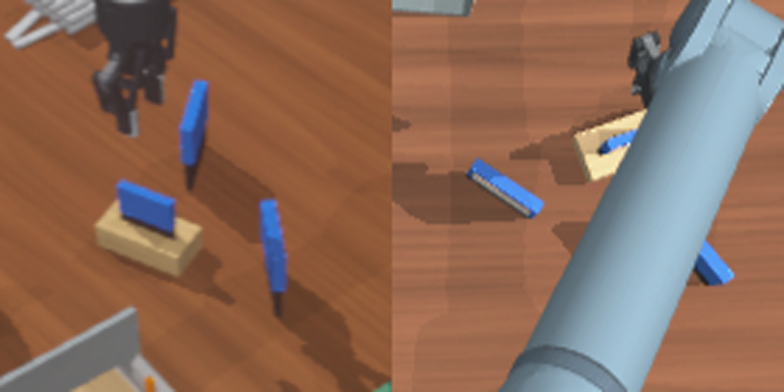

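Call:
play_rows --pt "-0.3 -0.1 1.5 0 0 0 5" --pt "-0.3 -0.1 3.0 0 0 0 5" --pt "0 0 3.0 0 0 0 5" --pt "0 0 3.0 0 0 0 5" --pt "0 0 2.0 0 0 0 5" --pt "0 0 1.0 0 0 0 5" --pt "0 0 0.6 0 0 0 5" --pt "0 0 0 0 0 0 5" --pt "0 0 0 0 0 0 5"

```text
time: 8.88
tool_pos: [0.4823, -0.2243, 0.0612]
tcp_rot: [0.001, 0.575, 0.818, 0.0]
wrist_force: [0.2, -0.8, -0.1]
grip_width: 0.586
```

Run:
```python
from h import *
np.set_printoptions(precision=4,suppress=True)
p,r,o=pose();print(p,"to",toolto([.4804,-.2231,.049]), "yaw y",np.arctan2(*r.as_matrix()[[1,0],1]))
import cv2
for n in("scene","top"): cv2.imwrite(f"pics/{n}6.png",robot.capture(n)[:,:,::-1])
a=cv2.imread("pics/scene6.png")[80:180,220:320];b=cv2.imread("pics/top6.png")[210:310,350:450]
cv2.imwrite("pics/c6.png",cv2.resize(np.hstack([a,b]),None,fx=4,fy=4,interpolation=cv2.INTER_CUBIC))
```

```text
[ 0.4823 -0.2243  0.0612] to [ 0.1805 -0.1365  1.2189] yaw y 0.3448559295117103
```

View pics/c6.png

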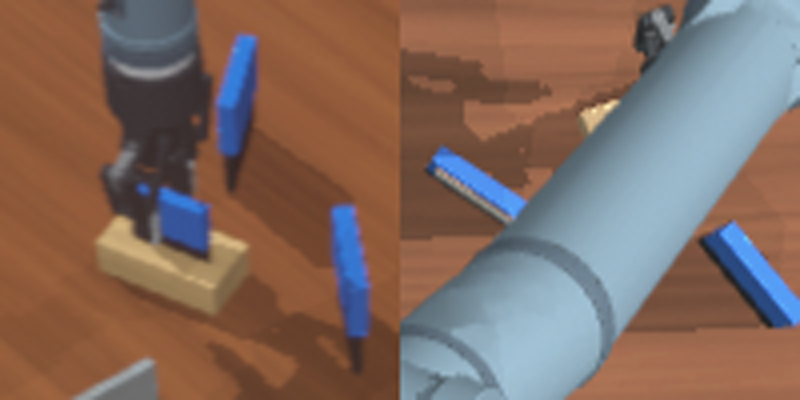

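Call:
play_rows --pt "0.15 -0.1 0.7 0 0 0 5" --pt "0 0 0.5 0 0 0 5" --pt "0 0 0 0 0 0 5" --pt "0 0 0 0 0 0 0.5" --pt "0 0 0 0 0 0 0.5" --pt "0 0 0 0 0 0 0.5" --pt "0 0 0 0 0 0 0.5" --pt "0 0 0 0 0 0 0.5" --pt "0 0 0 0 0 0 0.5" --pt "0 0 0 0 0 0 0.5" --newtons 90

```text
time: 9.82
tool_pos: [0.4793, -0.2238, 0.0485]
tcp_rot: [-0.0, 0.576, 0.818, -0.0]
wrist_force: [-2.4, -0.9, 4.4]
grip_width: 0.126
```

Run:
```python
from h import *
np.set_printoptions(precision=4,suppress=True)
p,r,o=pose();print(p,"to",toolto([.4804,-.2231,.049]), "yaw y",np.arctan2(*r.as_matrix()[[1,0],1]),o["wrist_force"],o["grip_width"])
```

```text
[ 0.4793 -0.2238  0.0485] to [ 0.0294  0.1304 -0.0531] yaw y 0.3435642034507677 [-2.3968 -0.8863  4.4266] 0.12628075816206488
```

Call:
play_rows --pt "0 0 -0.5 0 0 0 0.5" --pt "0 0 -1.0 0 0 0 0.5" --pt "0 0 -2.0 0 0 0 0.5" --pt "0 0 -3.0 0 0 0 0.5" --pt "0 0 -3.0 0 0 0 0.5" --pt "0 0 -3.0 0 0 0 0.5" --pt "0 0 -1.5 0 0 0 0.5" --pt "0 0 -0.7 0 0 0 0.5" --pt "0 0 0 0 0 0 0.5"

```text
time: 10.57
tool_pos: [0.4816, -0.2235, 0.1974]
tcp_rot: [0.002, 0.575, 0.818, 0.001]
wrist_force: [-0.3, 0.8, -1.2]
grip_width: 0.126
```

Run:
```python
from h import *
np.set_printoptions(precision=4,suppress=True)
p,r,o=pose();print(p,r.as_matrix(),"yaw y",np.arctan2(*r.as_matrix()[[1,0],1]),o["wrist_force"],o["grip_width"])
import cv2
for n in("scene","top"): cv2.imwrite(f"pics/{n}7.png",robot.capture(n)[:,:,::-1])
a=cv2.imread("pics/scene7.png")[50:150,210:310];b=cv2.imread("pics/top7.png")[190:290,360:460]
cv2.imwrite("pics/c7.png",cv2.resize(np.hstack([a,b]),None,fx=4,fy=4,interpolation=cv2.INTER_CUBIC))
```

```text
[ 0.4816 -0.2235  0.1974] [[-0.3379  0.9412  0.0051]
 [ 0.9412  0.3379  0.    ]
 [-0.0017  0.0048 -1.    ]] yaw y 0.3446859106886264 [-0.2905  0.8151 -1.2086] 0.1264342429897636
```

View pics/c7.png

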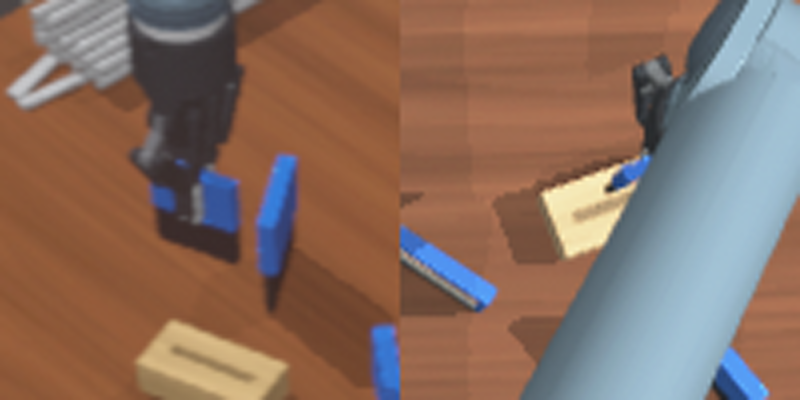

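Run:
```python
from h import *
np.set_printoptions(precision=4,suppress=True)
p=np.array([0.4810,-0.2235,.1965]);a=.343
R=Ro.from_euler("z",a).as_matrix()
S=lambda x,y:(210+x/4-.4,50+y/4-.4)
for nm,uv,off in[("botL",S(158,238),.003),("botR",S(239,262),.003),("frameR bot",S(239,231),.006),("frameR top",S(241,180),.006)]:
    o,d=ray("scene",uv); n=R[:,0]; s=(n@(p-o)+off)/(n@d); X=o+s*d; print(nm,X,R.T@(X-p))
print(proj("scene",[p+R@[.003,y,-.041] for y in(-.035,.035)]))
```

```text
botL [ 0.4957 -0.2557  0.1579] [ 0.003  -0.0353 -0.0386]
botR [ 0.4718 -0.1887  0.1624] [ 0.003   0.0358 -0.0341]
frameR bot [ 0.4734 -0.1844  0.1972] [0.006  0.0394 0.0007]
frameR top [ 0.4719 -0.1802  0.2476] [0.006  0.0438 0.0511]
[[249.2453 109.7288]
 [269.2201 116.7093]]
```

Call:
play_rows --pt "0 0 -0.7 0 0 0.09 0.5" --pt "0 0 -0.7 0 0 0.092 0.5" --pt "0 0 -0.7 0 0 0.092 0.5" --pt "0 0 -0.7 0 0 0.092 0.5" --pt "0 0 -0.7 0 0 0.092 0.5" --pt "1.5 0.8 0 0 0 0 0.5" --pt "2.9 1.6 0 0 0 0 0.5" --pt "2.9 1.6 0 0 0 0 0.5" --pt "2.9 1.6 0 0 0 0 0.5" --pt "2.9 1.6 0 0 0 0 0.5" --pt "2.9 1.6 0 0 0 0 0.5" --pt "2.9 1.6 0 0 0 0 0.5"

```text
time: 11.67
tool_pos: [0.6041, -0.0455, 0.2277]
tcp_rot: [-0.001, 0.746, 0.666, -0.002]
wrist_force: [0.8, -1.0, 0.1]
grip_width: 0.124
```

Call:
play_rows --pt "2.9 1.6 0 0 0 0 0.5" --pt "2.9 1.6 0 0 0 0 0.5" --pt "2.0 1.1 0 0 0 0 0.5" --pt "1.0 0.5 0 0 0 0 0.5" --pt "0 0 0 0 0 0 0.5" --pt "0 0 0 0 0 0 0.5" --pt "0 0 0 0 0 0 0.5" --pt "0 0 0 0 0 0 0.5"

```text
time: 12.33
tool_pos: [0.6611, 0.0311, 0.2303]
tcp_rot: [0.0, 0.748, 0.664, -0.001]
wrist_force: [-0.3, 0.3, -0.2]
grip_width: 0.127
```

Run:
```python
from h import *
np.set_printoptions(precision=4,suppress=True)
p,r,o=pose();print(p,r.as_matrix(),"yaw y",np.arctan2(*r.as_matrix()[[1,0],1]),o["wrist_force"],o["grip_width"],"to",toolto([.673,.045,.165]),o["joints"])
import cv2
for n in("scene","top"): cv2.imwrite(f"pics/{n}8.png",robot.capture(n)[:,:,::-1])
a=cv2.imread("pics/scene8.png")[130:260,200:330];b=cv2.imread("pics/top8.png")[100:230,270:400]
cv2.imwrite("pics/c8.png",cv2.resize(np.hstack([a,b]),None,fx=3,fy=3,interpolation=cv2.INTER_CUBIC))
```

```text
[0.6611 0.0311 0.2303] [[ 0.1185  0.993  -0.0008]
 [ 0.993  -0.1185 -0.0008]
 [-0.0009 -0.0007 -1.    ]] yaw y -0.11877038423494109 [-0.2545  0.3208 -0.184 ] 0.12679836636683828 to [1.5232 1.0192 6.5298] [-0.7862  0.5675  0.954   1.5992 -0.483   1.23    0.1405]
```

View pics/c8.png

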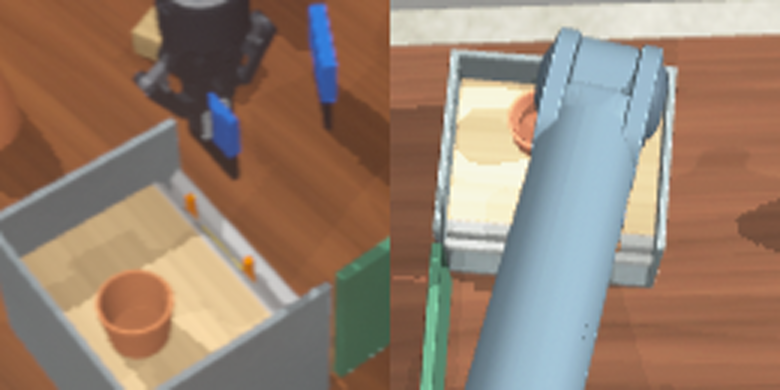

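Call:
play_rows --pt "0.75 0.5 0.5 0 0 0 0.5" --pt "0.75 0.5 1.5 0 0 0 0.5" --pt "0 0 2.0 0 0 0 0.5" --pt "0 0 1.5 0 0 0 0.5" --pt "0 0 1.0 0 0 0 0.5" --pt "0 0 0 0 0 0 0.5" --pt "0 0 0 0 0 0 0.5" --pt "0 0 0 0 0 0 0.5"

```text
time: 13.1
tool_pos: [0.6745, 0.0478, 0.1659]
tcp_rot: [0.001, 0.746, 0.665, 0.0]
wrist_force: [1.4, -0.5, 0.1]
grip_width: 0.133
```

Run:
```python
from h import *
np.set_printoptions(precision=4,suppress=True)
p,r,o=pose();print(p,"yaw y",np.arctan2(*r.as_matrix()[[1,0],1]),o["wrist_force"],o["grip_width"],"to",toolto([.673,.045,.165]))
import cv2
for n in("scene","top"): cv2.imwrite(f"pics/{n}9.png",robot.capture(n)[:,:,::-1])
a=cv2.imread("pics/scene9.png")[155:235,240:320];b=cv2.imread("pics/top9.png")[100:230,270:400]
cv2.imwrite("pics/c9.png",cv2.resize(a,None,fx=7,fy=7,interpolation=cv2.INTER_CUBIC))
cv2.imwrite("pics/c9t.png",cv2.resize(b,None,fx=4,fy=4,interpolation=cv2.INTER_CUBIC))
```

```text
[0.6745 0.0478 0.1659] yaw y -0.11455193594277137 [ 1.4005 -0.475   0.1291] 0.13292014003020292 to [-0.2979 -0.1209  0.0923]
```

View pics/c9.png

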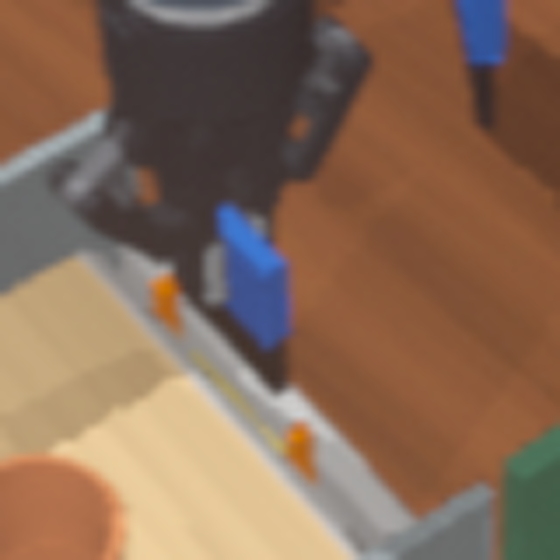

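View pics/c9t.png

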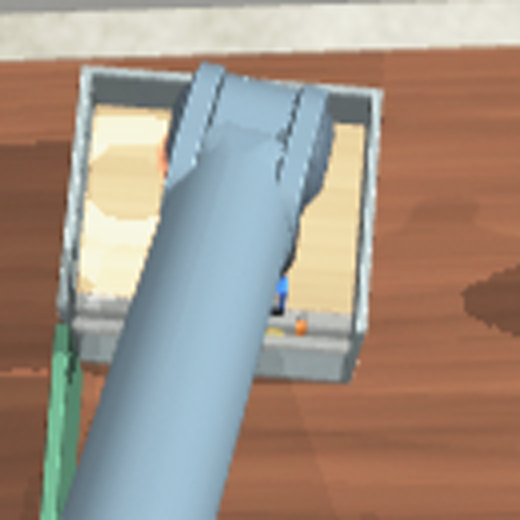

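```bash
cat > ov.py <<'E'
from model import *
import cv2,sys
def overlay(n,img,x0,y0,w,h,sc,hold,bay,out):
    a=cv2.resize(cv2.imread(img)[y0:y0+h,x0:x0+w],None,fx=sc,fy=sc,interpolation=cv2.INTER_CUBIC)
    def dr(P,E,col):
        uv=(proj(n,P)-[x0,y0]+.5)*sc*16
        for i,j in E: cv2.line(a,tuple(int(v) for v in uv[i]),tuple(int(v) for v in uv[j]),col,1,cv2.LINE_AA,4)
    for X in(box(-.006,.006,-.035,.035,.036,.078),box(-.003,.003,-.035,.035,0,.036)):
        dr(X[0]@Rz(hold[3]).T+hold[:3],X[1],(0,255,255))
    for s in(-1,1):
        P,E=box(-.003,.003,s*.042,s*.05,0,.01); dr(P@Rz(bay[3]).T+bay[:3],E,(255,255,0))
    P,E=box(-.012,.012,-.042,.042,0,0); dr(P@Rz(bay[3]).T+bay[:3],E,(255,0,255))
    cv2.imwrite(out,a)
E
python3 - <<'E'
from ov import *
hold=np.array([.6745,.0478,.1659-.041,-.1145]);bay=np.array([.673,.045,.1,-.1133])
overlay("scene","pics/scene9.png",240,155,80,80,7,hold,bay,"pics/o9.png")
overlay("top","pics/top9.png",310,150,60,50,10,hold,bay,"pics/o9t.png")
E
```

```text
(no output)
```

View pics/o9.png

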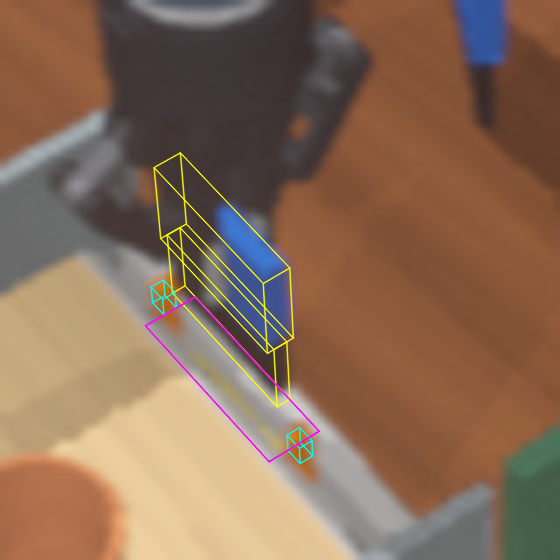

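View pics/o9t.png

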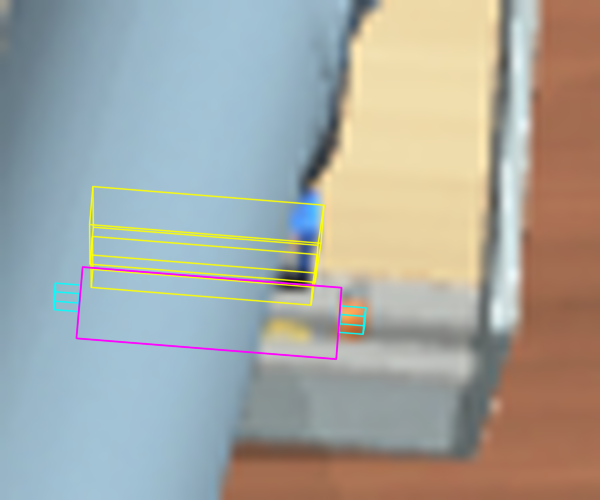

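Run:
```python
import cv2
a=cv2.imread("pics/scene9.png")[180:218,262:292]
cv2.imwrite("pics/z9.png",cv2.resize(a,None,fx=15,fy=15,interpolation=cv2.INTER_NEAREST))
```

```text
(no output)
```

View pics/z9.png

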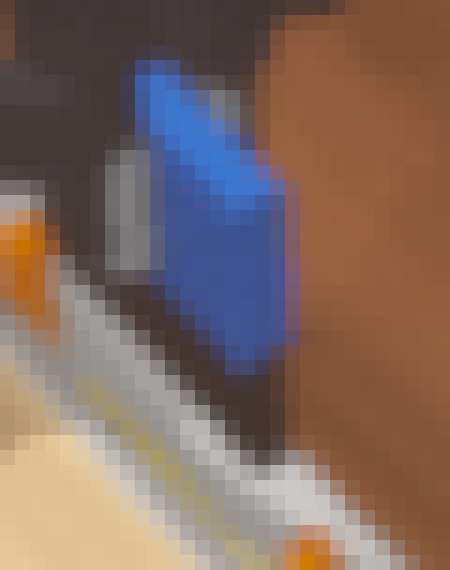

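Run:
```python
from ov import *
bay=np.array([.673,.045,.1,-.1133])
overlay("scene","pics/scene7.png",235,70,50,50,9,np.array([.4816,-.2235,.1974-.041,.3447]),bay,"pics/o7.png")
overlay("scene","pics/scene8.png",245,145,50,50,9,np.array([.6611,.0311,.2303-.041,-.1188]),bay,"pics/o8.png")
a=cv2.hconcat([cv2.imread("pics/o7.png"),cv2.imread("pics/o8.png")])
b=cv2.hconcat([cv2.resize(cv2.imread("pics/scene7.png")[70:120,235:285],None,fx=9,fy=9,interpolation=2),cv2.resize(cv2.imread("pics/scene8.png")[145:195,245:295],None,fx=9,fy=9,interpolation=2)])
cv2.imwrite("pics/o78.png",cv2.resize(cv2.vconcat([a,b]),None,fx=.66,fy=.66))
```

```text
(no output)
```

View pics/o78.png

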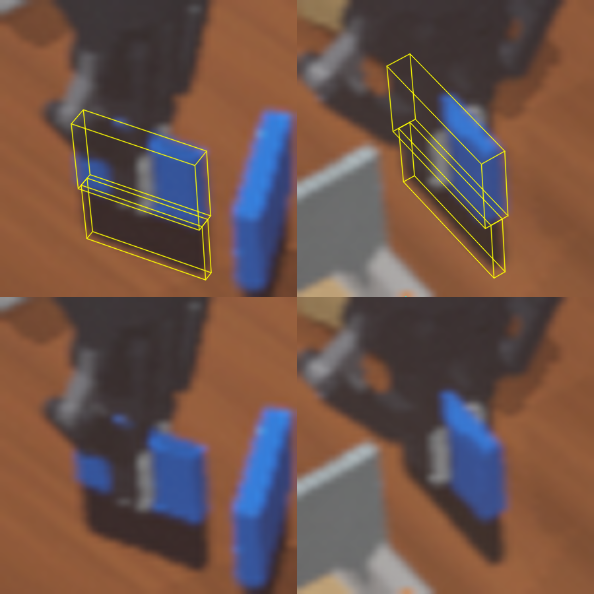

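Call:
play_rows --pt "0 0 0 0 0 0 0.5" --pt "0 0 0 0 0 0 0.5" --newtons 110

```text
time: 13.37
tool_pos: [0.6745, 0.0482, 0.1663]
tcp_rot: [0.0, 0.746, 0.666, 0.001]
wrist_force: [-0.6, 0.6, -0.4]
grip_width: 0.124
```

```bash
cat > st.py <<'E'
from h import *
np.set_printoptions(precision=4,suppress=True)
p,r,o=pose();c=Ro.from_euler("z",-.1133).as_matrix()
print("t",o["time"],p,"yaw",np.arctan2(*r.as_matrix()[[1,0],1]),"tilt z",r.as_matrix()[:,2],"F",o["wrist_force"],"M",o["torque"],"w",o["grip_width"],"cabframe off bay",c.T@(p-[.673,.045,.1]))
E
python3 st.py
```

```text
t 13.3667 [0.6745 0.0482 0.1663] yaw -0.11406222263063726 tilt z [ 0.0016  0.0003 -1.    ] F [-0.6393  0.5916 -0.3563] M [0.0155 0.0211 0.0282] w 0.12362560270749712 cabframe off bay [0.0011 0.0034 0.0663]
```

Call:
play_rows --pt "-0.4 -0.1 0.5 0 0 0 0.5" --pt "0 0 1.0 0 0 0 0.5" --pt "0 0 1.0 0 0 0 0.5" --pt "0 0 0.5 0 0 0 0.5" --pt "0 0 0 0 0 0 0.5" --pt "0 0 0 0 0 0 0.5"

```text
time: 13.87
tool_pos: [0.6719, 0.0447, 0.1341]
tcp_rot: [-0.001, 0.746, 0.666, -0.001]
wrist_force: [-0.1, 1.0, -1.3]
grip_width: 0.124
```

```bash
python3 st.py
python3 - <<'E'
from ov import *
for n in("scene","top"): cv2.imwrite(f"pics/{n}10.png",robot.capture(n)[:,:,::-1])
p,r,o=pose()
hold=np.r_[p-[0,0,.041],-.114];bay=np.array([.673,.045,.1,-.1133])
overlay("scene","pics/scene10.png",245,165,60,60,12,hold,bay,"pics/o10.png")
overlay("top","pics/top10.png",315,155,50,40,14,hold,bay,"pics/o10t.png")
cv2.imwrite("pics/z10.png",cv2.resize(cv2.imread("pics/scene10.png")[165:225,245:305],None,fx=9,fy=9,interpolation=2))
E
```

```text
t 13.8667 [0.6719 0.0447 0.1341] yaw -0.11378575612150298 tilt z [-0.0019 -0.0003 -1.    ] F [-0.1396  0.9643 -1.262 ] M [ 0.0037 -0.0545  0.006 ] w 0.12419272719906183 cabframe off bay [-0.0011 -0.0005  0.0341]
```

View pics/o10.png

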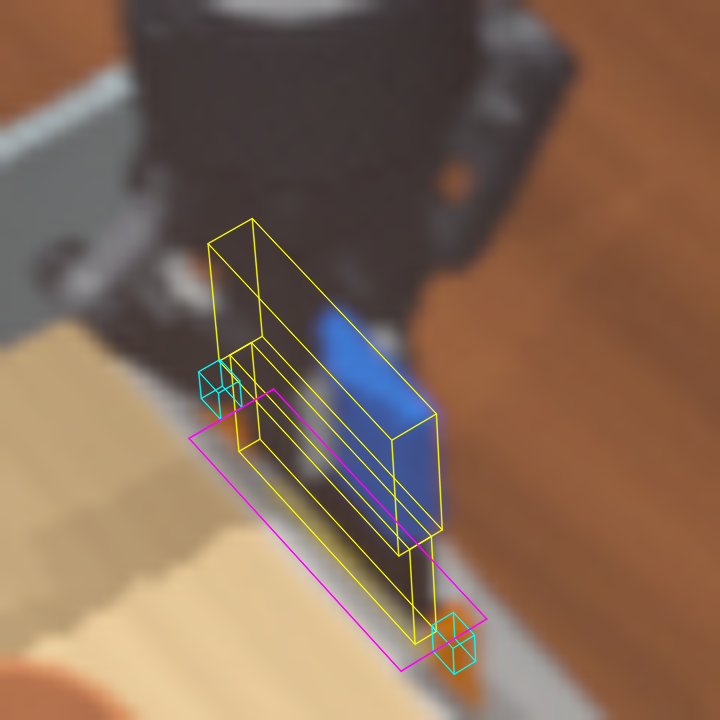

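View pics/z10.png

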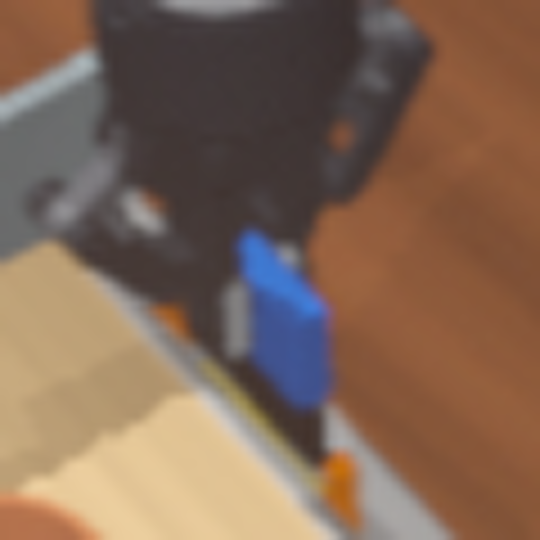

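View pics/o10t.png

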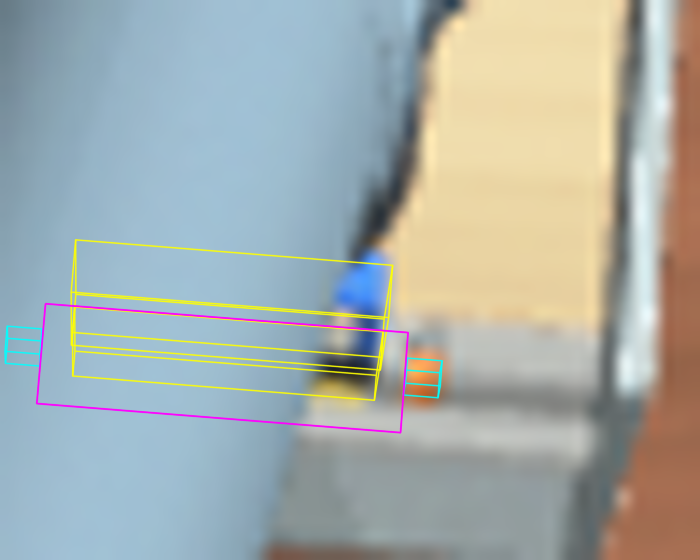

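Call:
play_rows --pt "0.05 0.05 0.4 0 0 0 0.5" --pt "0 0 0.4 0 0 0 0.5" --pt "0 0 0.4 0 0 0 0.5" --pt "0 0 0 0 0 0 0.5" --pt "0 0 0 0 0 0 0.5"

```text
time: 14.38
tool_pos: [0.6729, 0.0451, 0.1226]
tcp_rot: [-0.0, 0.746, 0.666, -0.0]
wrist_force: [0.8, 0.0, -0.7]
grip_width: 0.126
```

```bash
python3 st.py
```

```text
t 14.3833 [0.6729 0.0451 0.1226] yaw -0.11382377016311224 tilt z [-0.0004 -0.0001 -1.    ] F [ 0.7737  0.0086 -0.714 ] M [ 0.022   0.0132 -0.0119] w 0.12568245391273739 cabframe off bay [-0.0001  0.0001  0.0226]
```

No contact yet; on in small steps, watching the vertical force.

Call:
play_rows --pt "0 0 0.2 0 0 0 0.5" --pt "0 0 0.2 0 0 0 0.5" --pt "0 0 0 0 0 0 0.5" --pt "0 0 0 0 0 0 0.5"

```text
time: 14.72
tool_pos: [0.6731, 0.0449, 0.1191]
tcp_rot: [0.0, 0.746, 0.666, -0.0]
wrist_force: [0.5, 0.4, -1.3]
grip_width: 0.123
```

```bash
python3 st.py
```

```text
t 14.7167 [0.6731 0.0449 0.1191] yaw -0.11399155041125708 tilt z [-0.0001 -0.0001 -1.    ] F [ 0.536   0.4474 -1.3232] M [0.0119 0.0664 0.0185] w 0.12302652678235246 cabframe off bay [ 0.0001 -0.0001  0.0191]
```

Call:
play_rows --pt "0 0 0.2 0 0 0 0.5" --pt "0 0 0 0 0 0 0.5" --pt "0 0 0 0 0 0 0.5"

```text
time: 14.97
tool_pos: [0.6732, 0.0449, 0.1181]
tcp_rot: [-0.0, 0.746, 0.666, 0.0]
wrist_force: [-2.6, 0.9, 4.5]
grip_width: 0.126
```

```bash
python3 st.py
```

```text
t 14.9667 [0.6732 0.0449 0.1181] yaw -0.11390408274422337 tilt z [ 0.      0.0005 -1.    ] F [-2.5515  0.894   4.5386] M [ 0.0372  0.639  -0.0275] w 0.125606072370661 cabframe off bay [ 0.0002 -0.0001  0.0181]
```

Call:
play_rows --pt "0 0 0.2 0 0 0 0.5" --pt "0 0 0.1 0 0 0 0.5" --pt "0 0 0 0 0 0 0.5" --pt "0 0 0 0 0 0 0.5"

```text
time: 15.3
tool_pos: [0.6732, 0.0449, 0.1155]
tcp_rot: [-0.0, 0.746, 0.666, 0.0]
wrist_force: [-2.7, 2.0, 6.9]
grip_width: 0.126
```

```bash
python3 st.py
```

```text
t 15.3 [0.6732 0.0449 0.1155] yaw -0.1139061190635535 tilt z [ 0.      0.0007 -1.    ] F [-2.7044  2.0306  6.8712] M [0.107  0.7747 0.0222] w 0.12583139874977567 cabframe off bay [ 0.0002 -0.0001  0.0155]
```

Call:
play_rows --pt "0 0 0.2 0 0 0 0.5" --pt "0 0 0.1 0 0 0 0.5" --pt "0 0 0 0 0 0 0.5" --pt "0 0 0 0 0 0 0.5"

```text
time: 15.63
tool_pos: [0.6732, 0.0449, 0.113]
tcp_rot: [-0.0, 0.746, 0.666, 0.0]
wrist_force: [-3.8, 0.0, 9.1]
grip_width: 0.126
```

```bash
python3 st.py
```

```text
t 15.6333 [0.6732 0.0449 0.113 ] yaw -0.11376073839220933 tilt z [-0.0001  0.001  -1.    ] F [-3.8458  0.05    9.1356] M [0.0997 1.0045 0.0417] w 0.12632439245399643 cabframe off bay [ 0.0002 -0.0001  0.013 ]
```

Call:
play_rows --pt "0 0 0.2 0 0 0 0.5" --pt "0 0 0.1 0 0 0 0.5" --pt "0 0 0 0 0 0 0.5" --pt "0 0 0 0 0 0 0.5"

```text
time: 15.97
tool_pos: [0.6732, 0.0449, 0.1107]
tcp_rot: [-0.001, 0.746, 0.666, 0.0]
wrist_force: [-5.9, 0.7, 11.3]
grip_width: 0.126
```

```bash
python3 st.py
```

```text
t 15.9667 [0.6732 0.0449 0.1107] yaw -0.11371341001218054 tilt z [-0.0002  0.0014 -1.    ] F [-5.9085  0.6926 11.3288] M [0.1334 1.3025 0.0771] w 0.12572647334917875 cabframe off bay [ 0.0002 -0.0001  0.0107]
```

Call:
play_rows --pt "0 0 0.1 0 0 0 0.5" --pt "0 0 0 0 0 0 0.5" --pt "0 0 0 0 0 0 0.5"

```text
time: 16.22
tool_pos: [0.6732, 0.0449, 0.1105]
tcp_rot: [-0.001, 0.746, 0.666, 0.0]
wrist_force: [-5.4, 1.1, 15.3]
grip_width: 0.123
```

```bash
python3 st.py
```

```text
t 16.2167 [0.6732 0.0449 0.1105] yaw -0.1136535002429417 tilt z [-0.0003  0.0018 -1.    ] F [-5.3831  1.1322 15.2587] M [0.2243 1.5976 0.0675] w 0.12277561640410976 cabframe off bay [ 0.0003 -0.0001  0.0105]
```

Call:
play_rows --pt "0 -0.1 0.1 0 0 0 0.5" --pt "0 0 0.05 0 0 0 0.5" --pt "0 0 0 0 0 0 0.5" --pt "0 0 0 0 0 0 0.5" --pt "0 0 0 0 0 0 0.5"

```text
time: 16.63
tool_pos: [0.6732, 0.0448, 0.1105]
tcp_rot: [-0.0, 0.746, 0.666, 0.001]
wrist_force: [-7.7, 1.4, 18.2]
grip_width: 0.122
```

```bash
python3 st.py
python3 - <<'E'
from ov import *
for n in("scene","top"): cv2.imwrite(f"pics/{n}11.png",robot.capture(n)[:,:,::-1])
p,r,o=pose()
hold=np.r_[p-[0,0,.0405],-.114];bay=np.array([.673,.045,.1,-.1133])
overlay("scene","pics/scene11.png",245,165,60,60,9,hold,bay,"pics/o11.png")
cv2.imwrite("pics/z11.png",cv2.resize(cv2.imread("pics/scene11.png")[165:225,245:305],None,fx=9,fy=9,interpolation=2))
a=cv2.imread("pics/scene11.png")[60:280,150:370];b=cv2.imread("pics/top11.png")[110:330,240:460]
cv2.imwrite("pics/c11.png",cv2.resize(np.hstack([a,b]),None,fx=1.8,fy=1.8,interpolation=2))
E
```

```text
t 16.6333 [0.6732 0.0448 0.1105] yaw -0.1137434709770772 tilt z [ 0.0016  0.0021 -1.    ] F [-7.6531  1.3636 18.2049] M [0.2008 1.78   0.0272] w 0.12235199240321519 cabframe off bay [ 0.0002 -0.0001  0.0105]
```

View pics/o11.png

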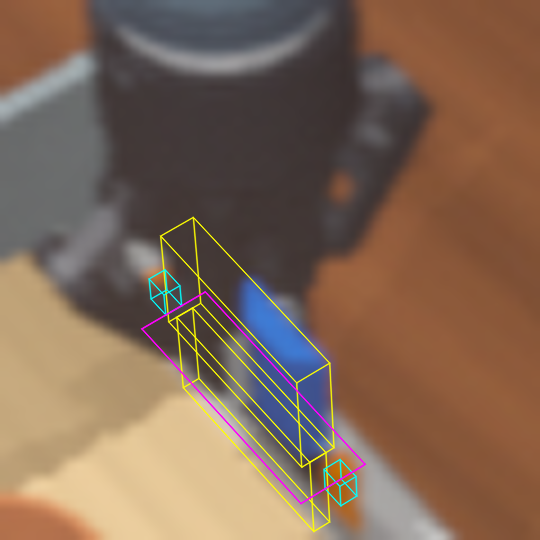

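View pics/z11.png

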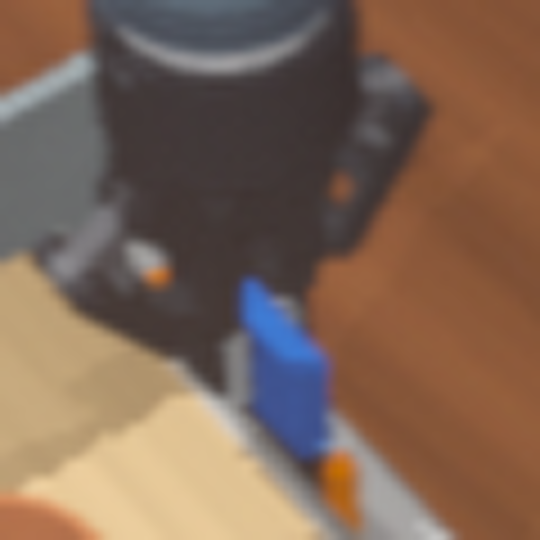

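View pics/c11.png

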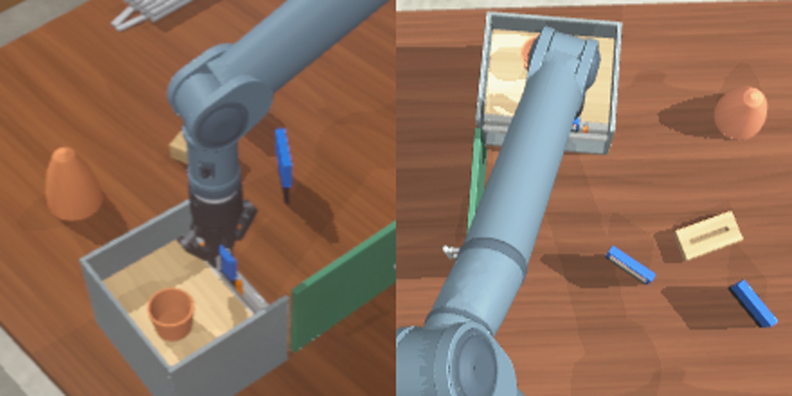

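Call:
play_rows --pt "0 0.15 0.1 0 0 0 0.5" --pt "0 0 0 0 0 0 0.5" --pt "0 0 0 0 0 0 0.5" --pt "0 0 0 0 0 0 0.5"

```text
time: 17.07
tool_pos: [0.6734, 0.0448, 0.1105]
tcp_rot: [-0.002, 0.746, 0.666, 0.0]
wrist_force: [-12.3, 2.1, 25.5]
grip_width: 0.132
```

```bash
python3 st.py
```

```text
t 17.0667 [0.6734 0.0448 0.1105] yaw -0.11347054066568134 tilt z [-0.0018  0.0035 -1.    ] F [-12.2758   2.1339  25.478 ] M [0.2359 2.76   0.1373] w 0.1317162593055977 cabframe off bay [ 0.0004 -0.0001  0.0105]
```

Call:
play_rows --pt "0 -0.3 0 0 0 0 0.5" --pt "0 0 0 0 0 0 0.5" --pt "0 0 0 0 0 0 0.5" --pt "0 0 0 0 0 0 0.5" --pt "0 0 0 0 0 0 0.5"

```text
time: 17.48
tool_pos: [0.6731, 0.0449, 0.1105]
tcp_rot: [0.001, 0.746, 0.666, 0.002]
wrist_force: [-6.0, 1.4, 20.4]
grip_width: 0.128
```

```bash
python3 st.py
```

```text
t 17.4833 [0.6731 0.0449 0.1105] yaw -0.11390639143139025 tilt z [ 0.0048  0.002  -1.    ] F [-5.9644  1.3901 20.3505] M [0.2255 1.5868 0.0356] w 0.12811072075225452 cabframe off bay [ 0.0001 -0.0001  0.0105]
```

Call:
play_rows --pt "0 0 0.05 0 0 0 0.5" --pt "0 0 0 0 0 0 0.5" --pt "0 0 0 0 0 0 0.5" --pt "0 0 0 0 0 0 0.5" --pt "0 0 0 0 0 0 0.5" --pt "0 0 0 0 0 0 0.5" --pt "0 0 0 0 0 0 0.5" --pt "0 0 0 0 0 0 0.5"

```text
time: 18.15
tool_pos: [0.6731, 0.0449, 0.1104]
tcp_rot: [0.001, 0.746, 0.666, 0.003]
wrist_force: [-7.7, 1.3, 22.1]
grip_width: 0.124
```

```bash
python3 st.py
python3 - <<'E'
from h import *
import cv2
for n in("scene","top"): cv2.imwrite(f"pics/{n}12.png",robot.capture(n)[:,:,::-1])
a=cv2.imread("pics/scene12.png")[60:280,150:370];b=cv2.imread("pics/top12.png")[110:330,180:460]
cv2.imwrite("pics/c12.png",cv2.resize(np.hstack([a,b]),None,fx=1.6,fy=1.6,interpolation=2))
E
```

```text
t 18.15 [0.6731 0.0449 0.1104] yaw -0.11385537824472235 tilt z [ 0.0047  0.0023 -1.    ] F [-7.6954  1.3465 22.1346] M [0.2012 1.8072 0.0784] w 0.12391190918763853 cabframe off bay [ 0.0002 -0.0001  0.0104]
```

View pics/c12.png

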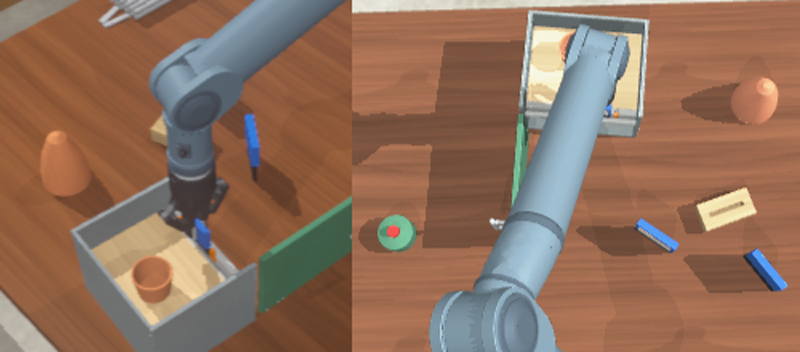

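The final view shows the door open at about 90°. The holder is in the bay, and the cup, cone, tin and look-alikes are where they started. I'm handing the job in.

```bash
python3 -c "
from rig import robot
print(robot.close_job())"
```

```text
the job is handed in; nothing more can be done
None
```

The door is open to about a right angle and the blue label holder is pressed home in the bay. The gripper is still holding it down, so you can do up the clamp screw. I handed the job in at about 18 s of the 64 s allowed.

- **Door:** I swung it by its handle to about 1.55 rad. The last pictures show it still at roughly 90°.
- **Holder:** I took the 70 mm one from the wooden stand, which is the smallest. It is between the orange stops, and the top camera showed the white card on the doorway side.
- **Seat:** First contact came with the tool at about 118.5 mm, and the force then rose steadily. It stopped hard at 110.5 mm, which matches the full 8 mm of travel. At the end the wrist measured about 22 N upward with the tool steady at 110.4 mm. The grip was set to 110 N.
- **Other objects:** The cup, cone, tin and look-alike holders appear unmoved in the last pictures.

**Checks that disagreed or are missing:**
- In some pictures the blade's lower edge looked a few millimetres (up to about 10) higher than the given size. The height at which it touched the seat matched the given size to within about 1 mm.
- A sideways force of about 8 N remained at the holder, which I reduced but did not remove.
- The seat itself could not be seen, so "fully home" rests on the travel and the force.

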